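Turn a leaf of the nail-tip sample book

ROBOT

A 6-joint arm with a two-finger parallel gripper is mounted at the origin on the work surface. World frame = base frame: x ahead of the robot, y to its left, z up, the work surface at z = 0. Lengths are in m, angles in rad, forces in N, time in s.
With the tool pointing down it reaches from about 0.3 to 0.875 m from the base axis. Payload 4.2 kg.
Tool frame: the origin (TCP) lies midway between the tips of the shut fingers; the grasp point (between the pads) lies 19 mm behind it (robot.grip_point_offset is the distance from the TCP to the grasp point, in m); z points along the fingers, y is the line along which they close (so a half turn about z gives the same grasp; the last joint's range is limited). The gripper opens to 85 mm and grips with 20 to 120 N. Pads are 22 mm wide; open, the fingers measure 114 mm over their backs; the gripper's body (76 mm by 85 mm) begins 54 mm behind the grasp point. The pads swing forward as they close: fully open they stand 13 mm farther back than shut.
Start: joints at [1.258, 0.32, 1.565, -0, 1.257, -0.02], TCP at [0.166, 0.551, 0.231] pointing down, gripper open.
Joint ranges: [-3.11, 3.11], [-0.84, 2.01], [0.21, 2.61], [-1.34, 4.49], [0.05, 2.63], [-2.56, 2.56]. Speed limits (rad/s): [2.57, 2.57, 3.14, 3.14, 3.14, 3.14].

INTERFACE

Orientations are given as a unit quaternion [w, x, y, z].
In Python, from rig import robot gives the robot as it stands.
- The arm moves only by the shell command python3 -m inch 'ROWS' [FORCE]. ROWS is JSON, a list of rows, each a list of 7 numbers: the shift along the tool's x, y, z each as a share of 150 mm, from -1 to 1, then the turn, a rotation vector about the tool's x, y, z each as a share of pi rad, from -1 to 1, then the closure, from -1 (fully open) to 1 (shut). A call has 1 to 20 rows; each row shifts and turns the commanded pose from where the row before left it, along the tool's axes as they then stand; what a row does not reach is not made up. A row lasts 1/8 s, in which the tool goes at most 62.5 mm and 10.7 degrees, less where a joint would pass 70% of its speed; a pose out of reach is approached as far as the arm can. A call with a number of a shift or a turn outside -1 to 1 is refused whole. A call with a gripper value outside its range is refused whole. The fingers move at their own pace and stop on an object; FORCE is the grip in N (left out, the last holds). Time passes only in rows, so rows that do not move let the fingers close. It gives the time, the measured TCP pose, the force, the opening and the grip force at its end, in the units of the state.
- robot.get_state(): the state, without advancing time (a new reading comes with each control period).
- robot.grab_frame(name): name is "scene" or "top" or "wrist"; returns a dict with "img" (420x560x3 uint8, red, green, blue), "fov_y" (degrees; the focal length in pixels is half the picture's height over the tangent of half this angle, whatever the lens; pixels are square), "cx", "cy" (the principal point, pixels), "k1" (the pictures are not rectified: a ray, as slopes to the right and down, at radius r is drawn at 1 + k1 r^2 times it, then the intrinsics apply), "R" (3x3) and "t" (3): a world point X has camera coordinates R X + t; the wrist camera has in their place "mount" (4x4, takes a point from camera to tool coordinates, whose origin is the TCP and whose axes are the flange's). Camera axes: x right, y down, z forward; pixel columns grow to the right and rows downward; lengths in m; the calibration is good to about 2 mm. A picture is of the moment at which its call begins: read the wrist's pose just before it. There is no depth.
- robot.close_job(): hands the job in; it is judged then, once.
The state is a dict: "t": time; "qpos": joint angles; "joint_velocities": joint speeds; "effort": joint torques, N m; "position": TCP position; "orientation": TCP orientation; "ft_force": force on the tool from outside, world axes, zero at the start; "ft_torque": the same for the moment, N m; "gripper_width": finger opening in m; "finger_force": force on a finger pad.
Only numpy, scipy, OpenCV 4.12 (cv2) and the standard library are available. Lean on these libraries where they do the work, as an engineer would, in place of code of your own. Each camera call takes 0.05 s, during which the arm holds its last target. There are 200 camera calls.

TASK

The nail-tip sample book lies open, one stiff leaf standing half turned above the right-hand page and the sunglasses case put down on the left-hand page. Using only the fingertips, gripping and lifting nothing, gently push the case off the book so that it lies flat on its base on the ledge beside the book, then turn the standing leaf over the spine and press it down so that it lies fully flat on the left-hand page. Leave the leaf lying underneath it on the right, and everything else on the ledge, as they are.

Things in the scene. Friction and masses are not known exactly. Their poses are not given: they have to be found in the camera images.
- book: The open sample book, fixed. Origin: middle of the spine, at ledge height; x runs along the spine, y to the left-hand page, z up. Covers: 170 mm along x, out to y = +-127 mm. Left-hand page: fixed board, x = -80 to 80, y = 8 to 123 mm, top 13 mm above the ledge, so its outer edge steps down to the ledge. Grey hinge knuckles at y = 0 reach 22 mm above the ledge.
- spine_hinge (a point): Point on the hinge axis of the standing leaf, middle of the spine, 18 mm above the book's origin; the axis runs along the book's x.
- leaf (a joint): Angle of the standing leaf about the spine: 0 = flat on the right (book -y), 1.57 = upright, 3.1416 = fully flat on the left-hand page (hard stop). Starts at 0.55 to 1.0. The hinge is stiff: the leaf stays at any angle where it is left; about 1 to 1.5 N at its free edge turns it.
- leaf_edge (a point): Middle of the free long edge of the standing leaf, at mid thickness. The leaf is a rigid board with rows of nail tips, 160 mm along the spine, reaching from 8 to 123 mm out from the hinge axis, 10 mm thick over its tips (5 mm to either side of a plane through the axis), about 90 g. Lying flat its top is 23 mm above the ledge.
- under_leaf (a joint): Angle of the other leaf, of the same size, which lies at 0, flat on the right-hand cover (its top 13 mm above the ledge), beneath the standing leaf; its hinge axis is 8 mm above the ledge. It is to stay there.
- sunglasses_case: Closed purple hard plastic sunglasses case, loose, 152 mm (its x) by 60 mm (its y) by 44 mm high, rounded edges, about 110 g. Origin: centre of its flat underside, z up. It starts on the left-hand page, roughly along the spine.
- lotion_pot: Bystander: round white ceramic pot with screw lid, 75 mm across, 58 mm high, beyond the far end of the book. Origin: centre of its underside.
- hair_pick: Bystander: flat wooden hair pick, 182 mm long along its y (teeth at +y), 52 mm wide, 9 mm thick, between the robot and the book. Origin: on its underside, where the teeth begin, 95 mm from the handle's end and 87 mm from the teeth's ends.
- pin_box: Bystander: flat steel bobby pin box, 52 x 77 x 23 mm, beyond the far end of the book. Origin: centre of its underside.
- polish_bottle: Bystander: small nail polish bottle, 28 mm across, 68 mm high, at the near end of the book. Origin: centre of its underside.
- hair_oil: Bystander: amber bottle, 52 mm across, 165 mm high, on the right. Origin: centre of its underside.
- brush_mug: Bystander: white mug with make-up brushes, 80 mm across, about 195 mm high over the brushes, on the right. Origin: centre of its underside.
- jelly_jar: Bystander: clear jar with white cap, 72 mm across, 70 mm high, on the left. Origin: centre of its underside.
Things that resemble listed ones, but are neither listed nor needed, are in the scene too. There is more than one size of the sunglasses_case; the one meant has the size given above.

How it is judged:
By the outcome, as a careful person would: the job done as asked, in the order asked, and still so for the second after the job is handed in, with the robot touching nothing.
It also fails if it takes over 56 s, if anything falls off the work surface, if the arm or the gripper's body presses on something with over 40 N, if the wrist force passes 120 N, or if a joint passes its speed limit or range.

## Working session

There is one attempt and no reset: what is moved stays moved. The work goes in short steps, Python scripts to look and compute and a shell command to move; the robot and the scene stay as the last step left them, time stands still between calls to the robot, and variables do not carry over. Pictures are saved under pics/ and viewed, at most 10 in all, crops included, and the job is handed in when it is done.

```bash
mkdir -p pics; ls
cat > h.py <<'E'
import numpy as np, cv2, pickle
from rig import robot
def K(f):
    h,w=f["img"].shape[:2]; fl=h/2/np.tan(np.radians(f["fov_y"])/2); return fl
def ray(f,u,v):
    fl=K(f); d=np.array([(u-f["cx"])/fl,(v-f["cy"])/fl]); s=d.copy()
    for _ in range(20): s=d/(1+f["k1"]*(s@s))
    R=np.array(f["R"]);t=np.array(f["t"]); return -R.T@t, R.T@np.array([s[0],s[1],1])
def onz(f,u,v,z):
    o,d=ray(f,u,v); return o+d*(z-o[2])/d[2]
def proj(f,X):
    c=np.array(f["R"])@X+np.array(f["t"]); s=c[:2]/c[2]; s=s*(1+f["k1"]*(s@s)); return s*K(f)+[f["cx"],f["cy"]]
def grab(n,name):
    f=robot.grab_frame(n); cv2.imwrite(f"pics/{name}.png",f["img"][:,:,::-1]); pickle.dump(f,open(f"pics/{name}.pkl","wb")); return f
def load(name): return pickle.load(open(f"pics/{name}.pkl","rb"))
E
python3 - <<'E'
from h import *
s=robot.get_state(); print(s)
for n in("scene","top"):
    f=grab(n,n+"0"); print(n,{k:f[k] for k in f if k!="img"})
E
```

```text
pics
{'t': 0.0, 'qpos': array([ 1.25794848e+00,  3.20258011e-01,  1.56566702e+00, -2.53307866e-05,
        1.25736280e+00, -1.99717454e-02]), 'joint_velocities': array([ 0.00181926, -0.00029326,  0.00074476, -0.00205147, -0.00017349,
       -0.00112114]), 'effort': array([ 1.86453974e-03, -4.15540123e+01, -2.34164339e+01,  1.94053391e-04,
        8.19872454e-03, -5.29952882e-07]), 'position': array([0.16585471, 0.55007599, 0.23050637]), 'orientation': array([-1.28519027e-04,  1.45911316e-01,  9.89297311e-01, -8.37879181e-04]), 'ft_force': array([ 0.46566624,  0.04484734, -0.51067685]), 'ft_torque': array([-0.04516488,  0.01304514, -0.02101091]), 'finger_force': 0.0, 'gripper_width': 0.0853514773506873}
scene {'fov_y': 51.891543732855034, 'cx': 274.5891504770778, 'cy': 211.58354032324345, 'k1': 0.046062536471756205, 'R': array([[ 0.73189817,  0.68139927, -0.00448382],
       [ 0.38948328, -0.42372933, -0.81777517],
       [-0.55913134,  0.59678178, -0.57552034]]), 't': array([-0.42444502, -0.16822753,  1.487837  ])}
top {'fov_y': 49.440962073215, 'cx': 282.1285464007514, 'cy': 208.75130965435295, 'k1': -0.07882108604893882, 'R': array([[-2.40252919e-03, -9.99904284e-01,  1.36253641e-02],
       [-9.82870825e-01, -1.49734988e-04, -1.84295737e-01],
       [ 1.84280137e-01, -1.38347487e-02, -9.82776389e-01]]), 't': array([-0.00278762,  0.55256254,  1.16709504])}
```

View pics/top0.png

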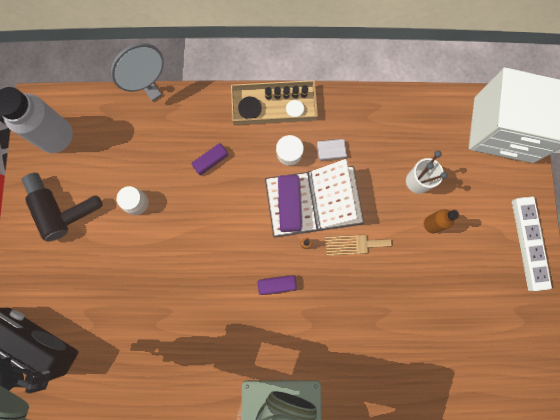

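View pics/scene0.png

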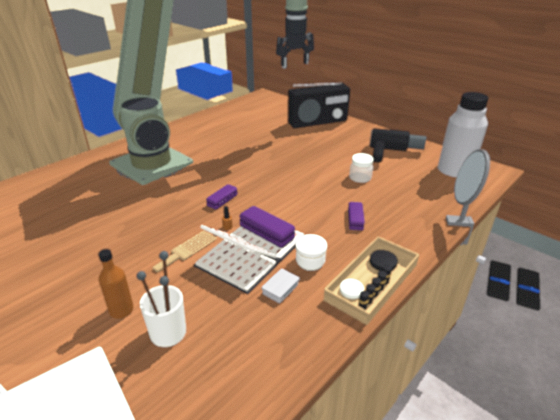

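The top picture shows the book at about cols 268-361, rows 160-236. The full-size case is on the left page at (289,203) and the smaller lookalikes are at (210,158) and (277,284). I'll zoom in for the corners.

Run:
```python
from h import *
f=load("top0"); a=cv2.resize(f["img"][150:250,255:375],None,fx=6,fy=6,interpolation=cv2.INTER_CUBIC)
cv2.imwrite("pics/c1.png",a[:,:,::-1])
m=((f["img"][:,:,2].astype(int)-f["img"][:,:,1]>25)&(f["img"][:,:,0].astype(int)-f["img"][:,:,1]>10)).astype(np.uint8)
n,l,st,c=cv2.connectedComponentsWithStats(m)
for i in range(1,n):
    if st[i,4]>100:
        p=np.argwhere(l==i)[:,::-1].astype(np.float32); r=cv2.minAreaRect(p); b=cv2.boxPoints(r)
        P=np.array([onz(f,u,v,0.057 if st[i,4]>900 else 0.03)[:2] for u,v in b]); print(st[i],c[i],b.round(1).tolist(),P.round(3).tolist(),P.mean(0).round(3))
```

```text
[192 144  35  31 510] [208.98039216 158.42745098] [[190.1999969482422, 163.1999969482422], [219.1999969482422, 141.8000030517578], [228.10000610351562, 153.8000030517578], [199.0, 175.1999969482422]] [[0.685, 0.251], [0.747, 0.172], [0.712, 0.146], [0.651, 0.225]] [0.699 0.199]
[ 278  175   24   57 1200] [289.11583333 202.86      ] [[276.6000061035156, 175.5], [298.5, 174.3000030517578], [301.5, 230.1999969482422], [279.5, 231.3000030517578]] [[0.643, 0.011], [0.646, -0.048], [0.494, -0.054], [0.491, 0.004]] [ 0.568 -0.022]
[258 276  38  19 555] [276.39099099 284.65045045] [[256.79998779296875, 279.5], [294.20001220703125, 274.79998779296875], [296.1000061035156, 289.8999938964844], [258.70001220703125, 294.5]] [[0.366, 0.064], [0.378, -0.035], [0.339, -0.04], [0.327, 0.059]] [0.352 0.012]
```

View pics/c1.png

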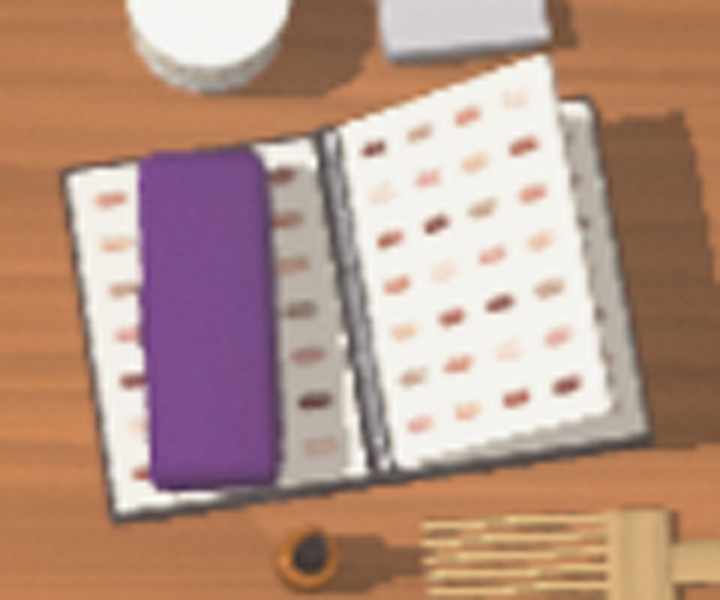

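The crop shows the cover corners at about (63,172), (115,522), (650,440) and (590,100). The spine runs (328,130)–(380,473), and the case leaves about 80 crop px (28 mm) clear to the spine. Next I convert these to world positions and estimate the leaf angle.

Run:
```python
from h import *
f=load("top0")
q=lambda x,y,z: onz(f,255+x/6-.4,150+y/6-.4,z)
C=[q(x,y,.003) for x,y in[(63,172),(115,522),(650,440),(590,100)]]
O=sum(C)/4; print("corners",np.round(C,3).tolist()," O",O.round(4))
ex=(C[0]+C[3]-C[1]-C[2])/2; print(np.linalg.norm(ex),[np.linalg.norm(C[0]-C[3])])
th=np.arctan2(ex[1],ex[0]); ey=(C[0]+C[1]-C[2]-C[3])/2; th2=np.arctan2(-ey[0],ey[1]); print("yaw",th,th2)
print("spine",[q(x,y,.02).round(4) for x,y in[(328,130),(380,473)]])
th=(th+2*th2)/3
R=np.array([[np.cos(th),-np.sin(th)],[np.sin(th),np.cos(th)]])
for n,P in dict(case=[[0.643,0.011],[0.646,-0.048],[0.494,-0.054],[0.491,0.004]]).items():
    print(n,[(R.T@(np.array(p)-O[:2])).round(3).tolist() for p in P])
print("case yaw", np.arctan2(-.006,.152)*-1)
# leaf free edge corners vs angle
for a in np.arange(.5,1.05,.1):
    o=[]
    for x in(-.08,.08):
        y=-.123*np.cos(a)-.005*np.sin(a)*-1*-1; z=.018+.123*np.sin(a)+.005*np.cos(a)
        y=-.123*np.cos(a)+.005*np.sin(a)
        w=R@[x,y]+O[:2]; p=proj(f,np.r_[w,z]); o.append(((p-[255,150]+.4)*6).round().tolist())
    print(round(a,2),o)
```

```text
corners [[0.649, 0.044, 0.003], [0.484, 0.019, 0.003], [0.522, -0.228, 0.003], [0.685, -0.206, 0.003]]  O [ 0.5847 -0.0928  0.003 ]
0.165729831506143 [np.float64(0.2518125316810127)]
yaw 0.1431939796736794 0.14676887465861815
spine [array([ 0.6648, -0.0798,  0.02  ]), array([ 0.5039, -0.1013,  0.02  ])]
case [[0.073, 0.094], [0.067, 0.035], [-0.084, 0.052], [-0.079, 0.109]]
case yaw 0.03945320109703949
0.5 [[639.0, 414.0], [575.0, 63.0]]
0.6 [[628.0, 412.0], [563.0, 58.0]]
0.7 [[614.0, 411.0], [549.0, 55.0]]
0.8 [[597.0, 411.0], [532.0, 51.0]]
0.9 [[578.0, 411.0], [513.0, 49.0]]
1.0 [[557.0, 412.0], [492.0, 48.0]]
```

Book origin is about (0.585, -0.093) with yaw 0.145, the leaf is at about 0.7 rad, and the case centre is about (0.568, -0.022). With the tool turned so that tool x = book +y and tool y = book +x, I move to above the gap between spine and case.

```bash
cat >> h.py <<'E'
from scipy.spatial.transform import Rotation as Rn
O=np.array([.5847,-.0928,0]);TH=.1455
B=Rn.from_euler('z',TH).as_matrix()
def rep():
    s=robot.get_state(); w=s["orientation"]; T=Rn.from_quat(np.r_[w[1:],w[0]]).as_matrix()
    p=B.T@(s["position"]-O); print("t",round(s["t"],2),"book pos",p.round(4),"toolx",(B.T@T[:,0]).round(3),"toolz",(B.T@T[:,2]).round(3),"F",(B.T@s["ft_force"]).round(2),"w",round(s["gripper_width"],3)); return p,B.T@T
E
python3 -m inch '[[0,0,0,0,0,0.045,-1],[0,0,0,0,0,0.045,-1],[0,0,0,0,0,0.045,-1],[0,0,0,0,0,0.045,-1],[0,0,0,0,0,0.045,-1],[0,0,0,0,0,0.045,-1],[0,0,0,0,0,0.045,-1],[0,0,0,0,0,0.045,-1]]' 
python3 -m inch '[[-0.28,0.13,0,0,0,0,-1],[-0.28,0.13,0,0,0,0,-1],[-0.28,0.13,0,0,0,0,-1],[-0.28,0.13,0,0,0,0,-1],[-0.28,0.13,0,0,0,0,-1],[-0.28,0.13,0,0,0,0,-1],[-0.28,0.13,0,0,0,0,-1],[-0.28,0.13,0,0,0,0,-1],[-0.28,0.13,0,0,0,0,-1],[-0.28,0.13,0,0,0,0,-1],[-0.28,0.13,0,0,0,0,-1],[-0.28,0.13,0,0,0,0,-1],[-0.28,0.13,0,0,0,0,-1],[-0.28,0.13,0,0,0,0,-1],[-0.28,0.13,0,0,0,0,-1],[-0.28,0.13,0,0,0,0,-1]]'
python3 -c "
from h import *
rep(); f=grab('wrist','w0'); print(f['mount'])"
```

```text
t: 1.1
position: [0.1659, 0.5503, 0.2308]
orientation: [0.0, 0.655, 0.756, -0.0]
ft_force: [0.4, 0.5, 0.5]
gripper_width: 0.0857
finger_force: 0.0
t: 3.1
position: [0.5735, -0.0699, 0.2309]
orientation: [-0.0, 0.653, 0.757, -0.0]
ft_force: [0.1, -0.1, 0.2]
gripper_width: 0.0854
finger_force: 0.0
t 3.1 book pos [-0.0078  0.0243  0.2309] toolx [-0.001  1.     0.   ] toolz [-0.001  0.    -1.   ] F [ 0.13 -0.12  0.17] w 0.085
[[-8.60821863e-04 -9.48051717e-01 -3.18115076e-01  8.20970427e-02]
 [ 9.99999525e-01 -6.70809440e-04 -7.06849284e-04 -2.35148581e-04]
 [ 4.56735082e-04 -3.18115533e-01  9.48051844e-01 -1.42247553e-01]
 [ 0.00000000e+00  0.00000000e+00  0.00000000e+00  1.00000000e+00]]
```

View pics/w0.png

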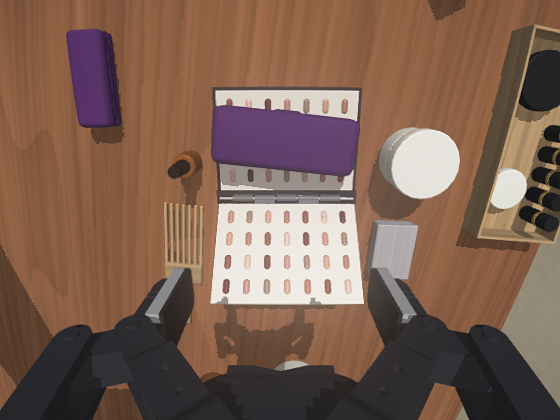

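The wrist picture shows the outer cover edge at row 88 (cols 213–361), the hinge at row 197 (cols 217–354), and the case's inner edge running from (213,160) to (354,176). I check these against the book frame.

```bash
cat >> h.py <<'E'
def wset(f):
    s=robot.get_state(); w=s["orientation"]; T=np.eye(4); T[:3,:3]=Rn.from_quat(np.r_[w[1:],w[0]]).as_matrix(); T[:3,3]=s["position"]
    M=np.linalg.inv(T@np.array(f["mount"])); f["R"]=M[:3,:3]; f["t"]=M[:3,3]; return f
def bz(f,u,v,z): return (B.T@(onz(f,u,v,z)-O)).round(4)
E
python3 - <<'E'
from h import *
f=wset(load("w0"))
for n,u,v,z in [("covL",213,88,.003),("covR",361,88,.003),("hingeL",217,197,.02),("hingeR",355,197,.02),("case in L",216,162,.04),("case in R",353,176,.04),("case outL",217,107,.055),("case outR",357,122,.055)]: print(n,bz(f,u,v,z))
for a in (.6,.7,.8):
    print(a,[proj(f,O+B@np.array([x,-.123*np.cos(a)+.005*np.sin(a),.018+.123*np.sin(a)+.005*np.cos(a)])).round() for x in(-.08,.08)])
E
```

```text
covL [-0.0809  0.1199  0.003 ]
covR [0.0861 0.1198 0.003 ]
hingeL [-0.0807 -0.0033  0.02  ]
hingeR [ 0.0839 -0.0037  0.02  ]
case in L [-0.075   0.0423  0.04  ]
case in R [0.0748 0.0265 0.04  ]
case outL [-0.0674  0.0996  0.055 ]
case outR [0.0714 0.085  0.055 ]
0.6 [array([211., 301.]), array([360., 300.])]
0.7 [array([209., 300.]), array([362., 300.])]
0.8 [array([206., 298.]), array([365., 297.])]
```

```bash
python3 -m inch '[[-0.08,0.05,0,0,0,0,-1],[0,0,0.23,0,0,0,-1],[0,0,0.23,0,0,0,-1],[0,0,0.23,0,0,0,-1],[0,0,0.23,0,0,0,-1],[0,0,0.2,0,0,0,-1],[0,0,0,0,0,0,-1]]' 
python3 -c "
from h import *
rep(); grab('wrist','w1')"
```

```text
t: 4.03
position: [0.5802, -0.0783, 0.0611]
orientation: [-0.003, 0.653, 0.757, -0.001]
ft_force: [0.2, -0.8, -0.2]
gripper_width: 0.0856
finger_force: 0.0
t 4.03 book pos [-0.0023  0.015   0.0611] toolx [-0.002  1.     0.002] toolz [-0.006  0.002 -1.   ] F [ 0.06 -0.86 -0.16] w 0.086
```

View pics/w1.png

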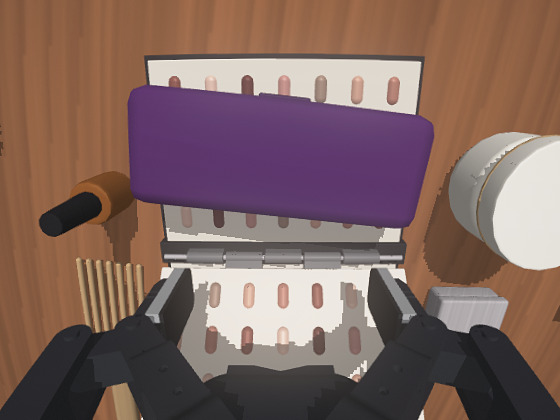

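The tips straddle the hinge line (row 258, cols 163–403), and the case's inner edge runs from (135,200) to (415,226). I recheck the numbers from here.

Run:
```python
from h import *
f=wset(load("w1"))
for n,u,v,z in [("hingeL",165,257,.02),("hingeR",402,257,.02),("case in L",140,202,.035),("case in R",410,227,.035),("covL",146,57,.003),("covR",424,57,.003)]: print(n,bz(f,u,v,z))
M=np.linalg.inv(np.array(f["mount"])); f2=dict(f); f2["R"]=M[:3,:3]; f2["t"]=M[:3,3]
for x in(-.011,0,.011): print(x,[proj(f2,np.array([x,y,-.013])).round() for y in(-.0425,.0425)])
```

```text
hingeL [-0.0792 -0.0002  0.02  ]
hingeR [0.0808 0.0002 0.02  ]
case in L [-0.0835  0.0433  0.035 ]
case in R [0.0764 0.028  0.035 ]
covL [-0.0834  0.1259  0.003 ]
covR [0.086  0.1263 0.003 ]
-0.011 [array([196., 303.]), array([366., 303.])]
0 [array([193., 284.]), array([369., 284.])]
0.011 [array([191., 264.]), array([371., 264.])]
```

The book frame is confirmed and the tips fit in the gap. I go down and begin the push.

```bash
python3 -m inch '[[0,0,0.15,0,0,0,-1],[0,0,0.14,0,0,0,-1],[0,0,0,0,0,0,-1]]' && python3 -c "
from h import *
rep()"
python3 -m inch '[[0.03,0,0,0,0,0,-1],[0.03,0,0,0,0,0,-1],[0.03,0,0,0,0,0,-1],[0.03,0,0,0,0,0,-1],[0.03,0,0,0,0,0,-1],[0.03,0,0,0,0,0,-1],[0.03,0,0,0,0,0,-1],[0.03,0,0,0,0,0,-1],[0.03,0,0,0,0,0,-1],[0.03,0,0,0,0,0,-1]]'
python3 -c "
from h import *
rep(); grab('wrist','w2')"
```

```text
t: 4.45
position: [0.5822, -0.079, 0.0202]
orientation: [-0.0, 0.653, 0.757, -0.0]
ft_force: [-0.4, 0.0, 0.3]
gripper_width: 0.0854
finger_force: 0.0
t 4.45 book pos [-0.0005  0.014   0.0202] toolx [-0.002  1.     0.   ] toolz [-0.  0. -1.] F [-0.36  0.1   0.29] w 0.085
t: 5.7
position: [0.5756, -0.0345, 0.0198]
orientation: [-0.0, 0.653, 0.757, 0.0]
ft_force: [-0.1, -0.5, 1.0]
gripper_width: 0.0858
finger_force: 0.6
t 5.7 book pos [-0.0006  0.0591  0.0198] toolx [-0.002  1.     0.   ] toolz [-0.  0. -1.] F [-0.18 -0.47  0.95] w 0.086
```

View pics/w2.png

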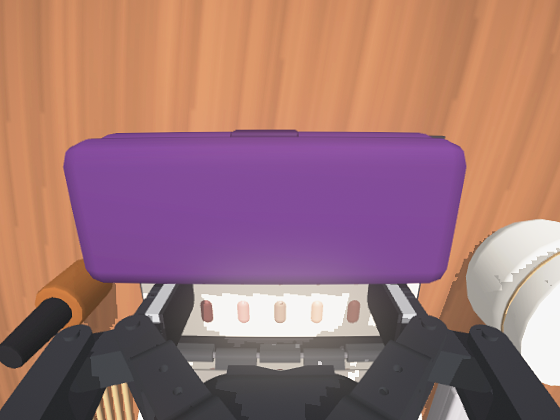

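The case is now square to the fingers with its inner edge at row 280. I keep pushing.

```bash
python3 -m inch '[[0.03,0,0,0,0,0,-1],[0.03,0,0,0,0,0,-1],[0.03,0,0,0,0,0,-1],[0.03,0,0,0,0,0,-1],[0.03,0,0,0,0,0,-1],[0.03,0,0,0,0,0,-1],[0.03,0,0,0,0,0,-1],[0.03,0,0,0,0,0,-1],[0.03,0,0,0,0,0,-1],[0.03,0,0,0,0,0,-1],[0.03,0,0,0,0,0,-1],[0.03,0,0,0,0,0,-1],[0.03,0,0,0,0,0,-1],[0.03,0,0,0,0,0,-1],[0.03,0,0,0,0,0,-1],[0.03,0,0,0,0,0,-1],[0.02,0,0,0,0,0,-1]]'
python3 -c "
from h import *
rep(); grab('wrist','w3'); grab('scene','s3')"
```

```text
t: 7.88
position: [0.5646, 0.0397, 0.0198]
orientation: [-0.0, 0.653, 0.757, 0.0]
ft_force: [0.8, -0.4, 0.7]
gripper_width: 0.0855
finger_force: 0.4
t 7.88 book pos [-0.0007  0.1341  0.0198] toolx [-0.002  1.     0.   ] toolz [ 0.  0. -1.] F [ 0.71 -0.5   0.73] w 0.085
```

View pics/w3.png

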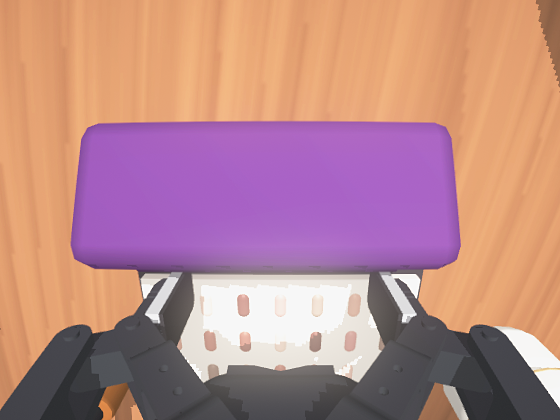

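The case is past the edge but might still be leaning on it, so I push a bit more and check from the scene camera.

```bash
python3 -m inch '[[0.03,0,0,0,0,0,-1],[0.03,0,0,0,0,0,-1],[0.03,0,0,0,0,0,-1],[0.02,0,0,0,0,0,-1],[0,0,0,0,0,0,-1]]'
python3 -c "
from h import *
rep(); f=grab('wrist','w4'); g=grab('scene','s4')
a=cv2.resize(g['img'][170:300,180:340],None,fx=3.5,fy=3.5,interpolation=cv2.INTER_CUBIC)
b=cv2.resize(f['img'],None,fx=.42,fy=.42,interpolation=cv2.INTER_AREA)
c=np.zeros((455,800,3),np.uint8); c[:,:560]=a[:455,:560]; c[:b.shape[0],560:560+b.shape[1]]=b[:,:240]
cv2.imwrite('pics/c4.png',c[:,:,::-1])"
```

```text
t: 8.6
position: [0.5622, 0.0561, 0.0198]
orientation: [-0.0, 0.653, 0.757, 0.0]
ft_force: [-0.7, -0.5, -1.0]
gripper_width: 0.0853
finger_force: 0.1
t 8.6 book pos [-0.0007  0.1506  0.0198] toolx [-0.002  1.     0.   ] toolz [-0.  0. -1.] F [-0.79 -0.36 -1.03] w 0.085
```

View pics/c4.png

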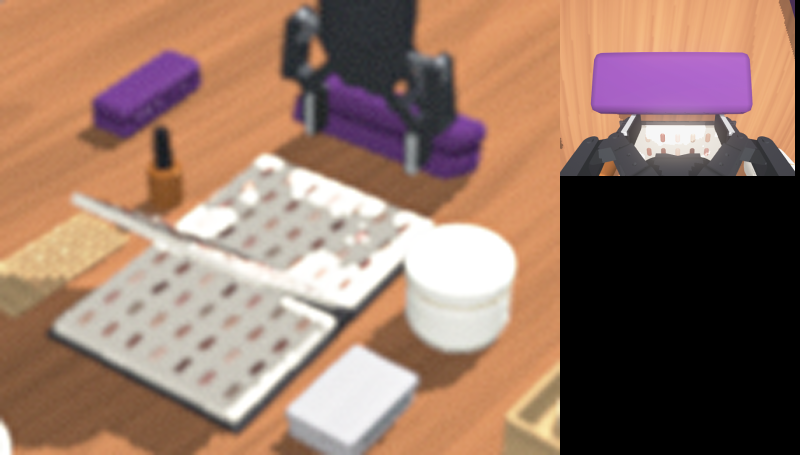

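The scene crop shows the case lying flat on the ledge, clear of the book's edge, with the leaf still standing and the rest undisturbed. I retreat, shut the fingers and go around to the right of the leaf.

```bash
python3 -m inch '[[-0.05,0,0,0,0,0,-1],[0,0,0.0,0,0,0,-1],[0,0,-0.3,0,0,0,-1],[0,0,-0.3,0,0,0,-1],[0,0,-0.3,0,0,0,-1],[0,0,-0.3,0,0,0,1],[-0.3,0,0,0,0,0,1],[-0.3,0,0,0,0,0,1],[-0.3,0,0,0,0,0,1],[-0.3,0,0,0,0,0,1],[-0.3,0,0,0,0,0,1],[-0.3,0,0,0,0,0,1],[0,0,0,0,0,0,1]]' 20
python3 -c "
from h import *
rep()
f=grab('top','t5'); m=((f['img'][:,:,2].astype(int)-f['img'][:,:,1]>25)&(f['img'][:,:,0].astype(int)-f['img'][:,:,1]>10)).astype(np.uint8)
n,l,st,c=cv2.connectedComponentsWithStats(m)
for i in range(1,n):
    if st[i,4]>700:
        b=cv2.boxPoints(cv2.minAreaRect(np.argwhere(l==i)[:,::-1].astype(np.float32))); print(st[i],[bz(f,u,v,.044).tolist() for u,v in b])
"
```

```text
t: 10.32
position: [0.6028, -0.2218, 0.1992]
orientation: [0.0, 0.655, 0.756, -0.0]
ft_force: [-0.1, -0.0, 0.1]
gripper_width: -0.0001
finger_force: 0.0
t 10.32 book pos [-0.0008 -0.1302  0.1992] toolx [ 0.003  1.    -0.   ] toolz [-0. -0. -1.] F [-0.06 -0.03  0.12] w -0.0
[ 235  183   28   57 1183] [[0.0678, 0.2114, 0.044], [0.0671, 0.1527, 0.044], [-0.0854, 0.1544, 0.044], [-0.0846, 0.2118, 0.044]]
```

The case measures 152 × 59 mm at y = 0.153–0.212, so it's flat and clear. Now I go down beside the leaf edge and push it upright.

```bash
python3 -m inch '[[0,0,0.23,0,0,0,1],[0,0,0.23,0,0,0,1],[0,0,0.23,0,0,0,1],[0,0,0.23,0,0,0,1],[0,0,0,0,0,0,1]]'
python3 -m inch '[[0.06,0,0,0,0,0,1],[0.06,0,0,0,0,0,1],[0.06,0,-0.02,0,0,0,1],[0.06,0,-0.03,0,0,0,1],[0.06,0,-0.04,0,0,0,1],[0.06,0,-0.04,0,0,0,1],[0.06,0,-0.04,0,0,0,1],[0.06,0,-0.04,0,0,0,1]]'
python3 -c "
from h import *
rep(); f=grab('wrist','w6'); g=grab('scene','s6')
a=cv2.resize(g['img'][150:300,180:340],None,fx=3.5,fy=3.5,interpolation=cv2.INTER_CUBIC)
b=cv2.resize(f['img'],(240,180),interpolation=cv2.INTER_AREA)
c=np.zeros((525,800,3),np.uint8); c[:,:560]=a; c[:180,560:]=b
cv2.imwrite('pics/c6.png',c[:,:,::-1])"
```

```text
t: 11.0
position: [0.6008, -0.2166, 0.0593]
orientation: [-0.003, 0.653, 0.757, -0.001]
ft_force: [-0.3, 0.8, -0.1]
gripper_width: 0.0
finger_force: 0.0
t: 12.0
position: [0.5929, -0.1469, 0.0946]
orientation: [0.001, 0.653, 0.757, 0.001]
ft_force: [0.4, 0.0, 0.1]
gripper_width: 0.0
finger_force: 0.4
t 12.0 book pos [ 0.0003 -0.0547  0.0946] toolx [-0.001  1.    -0.   ] toolz [ 0.002 -0.    -1.   ] F [ 0.44 -0.05  0.05] w 0.0
```

View pics/c6.png

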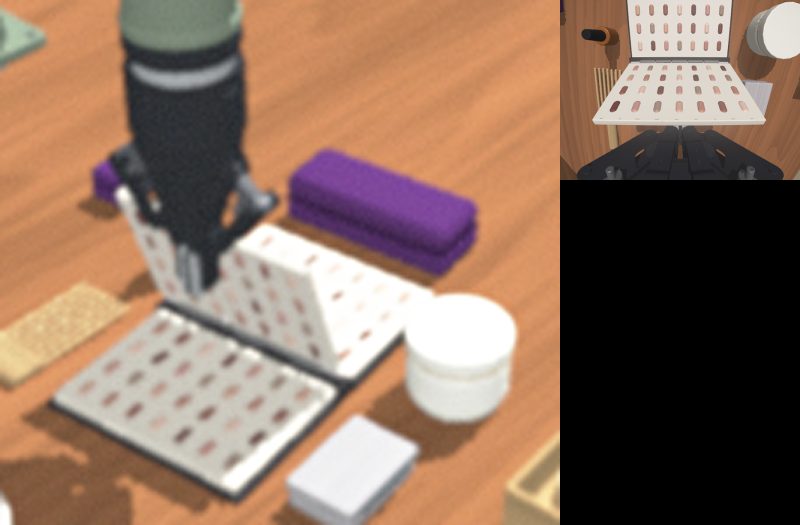

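The leaf is at about 1.2 rad, resting on the fingertips, and the under-leaf is flat. I follow the arc over the spine.

```bash
python3 -m inch '[[0.067,0,-0.012,0,0,0,1],[0.067,0,-0.012,0,0,0,1],[0.067,0,-0.012,0,0,0,1],[0.066,0,-0.015,0,0,0,1],[0.066,0,-0.015,0,0,0,1],[0.066,0,-0.015,0,0,0,1],[0.056,0,0.02,0,0,0,1],[0.056,0,0.02,0,0,0,1],[0.056,0,0.02,0,0,0,1],[0.05,0,0.035,0,0,0,1],[0.05,0,0.035,0,0,0,1],[0.05,0,0.035,0,0,0,1],[0,0,0,0,0,0,1]]'
python3 -c "
from h import *
rep()"
```

```text
t: 13.72
position: [0.5761, -0.0405, 0.0801]
orientation: [-0.001, 0.653, 0.757, -0.0]
ft_force: [0.2, -0.1, -0.8]
gripper_width: -0.0
finger_force: 0.0
t 13.72 book pos [-0.0009  0.053   0.0801] toolx [-0.002  1.     0.001] toolz [-0.001  0.001 -1.   ] F [ 0.2  -0.12 -0.78] w -0.0
```

```bash
python3 -m inch '[[0.05,0,0.045,0,0,0,1],[0.05,0,0.045,0,0,0,1],[0.05,0,0.045,0,0,0,1],[0.03,0,0.058,0,0,0,1],[0.03,0,0.058,0,0,0,1],[0.03,0,0.058,0,0,0,1],[0,0,0.03,0,0,0,1],[0,0,0.03,0,0,0,1],[0,0,0,0,0,0,1]]'
python3 -c "
from h import *
rep()"
```

```text
t: 14.85
position: [0.5712, -0.0056, 0.025]
orientation: [-0.0, 0.653, 0.757, -0.0]
ft_force: [-0.1, -1.1, 0.1]
gripper_width: -0.0002
finger_force: 0.0
t 14.85 book pos [-0.0007  0.0882  0.025 ] toolx [-0.001  1.     0.   ] toolz [-0.  0. -1.] F [-0.24 -1.11  0.1 ] w -0.0
```

Now I press down in small steps.

```bash
python3 -m inch '[[0,0,0.01,0,0,0,1],[0,0,0.01,0,0,0,1],[0,0,0,0,0,0,1]]'
python3 -m inch '[[0,0,0.007,0,0,0,1],[0,0,0.007,0,0,0,1],[0,0,0,0,0,0,1]]'
```

```text
t: 15.22
position: [0.5716, -0.0056, 0.023]
orientation: [0.0, 0.653, 0.757, 0.0]
ft_force: [0.1, 0.6, 4.8]
gripper_width: 0.0
finger_force: 2.2
t: 15.6
position: [0.5717, -0.0056, 0.0228]
orientation: [0.001, 0.653, 0.757, 0.001]
ft_force: [-4.9, -0.1, 17.0]
gripper_width: 0.0001
finger_force: 8.7
```

It reaches the hard stop at z = 23 mm with 17 N. I retreat straight up and check.

```bash
python3 -m inch '[[0,0,-0.05,0,0,0,1],[0,0,-0.2,0,0,0,1],[0,0,-0.3,0,0,0,1],[0,0,-0.3,0,0,0,1],[0,0,-0.3,0,0,0,1],[0,0,-0.3,0,0,0,1],[0,0,0,0,0,0,1],[0,0,0,0,0,0,1]]'
python3 -c "
from h import *
rep(); f=grab('wrist','w7'); g=grab('scene','s7')
a=cv2.resize(g['img'][150:300,180:340],None,fx=2.5,fy=2.5,interpolation=cv2.INTER_CUBIC)
b=cv2.resize(f['img'],(400,300),interpolation=cv2.INTER_AREA)
c=np.zeros((375,800,3),np.uint8); c[:,:400]=a; c[:300,400:]=b
cv2.imwrite('pics/c7.png',c[:,:,::-1])"
```

```text
t: 16.6
position: [0.5707, -0.0055, 0.2369]
orientation: [-0.001, 0.653, 0.757, -0.0]
ft_force: [-0.0, 0.3, -0.7]
gripper_width: 0.0
finger_force: 0.0
t 16.6 book pos [-0.0012  0.0884  0.2369] toolx [-0.002  1.     0.   ] toolz [-0.001  0.    -1.   ] F [ 0.03  0.27 -0.68] w 0.0
```

View pics/c7.png

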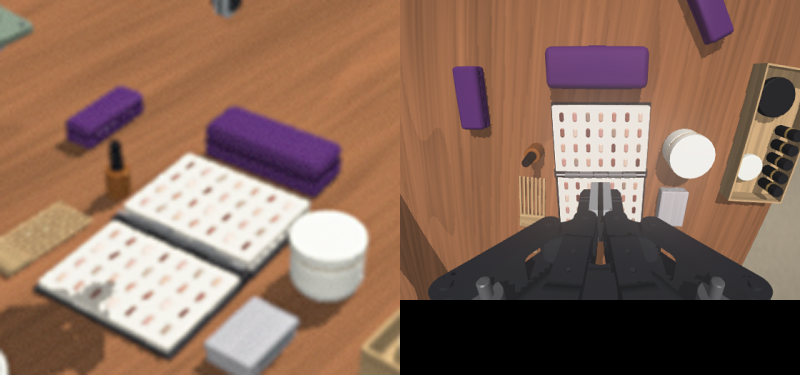

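The leaf is flat on the left page, the case is flat on the ledge beside the book, the under-leaf is in place and nothing else has moved.

```bash
python3 -c "
from rig import robot
print(robot.close_job())"
```

```text
the job is handed in; nothing more can be done
None
```

The job is handed in at about 17 s: the case lies flat on the ledge beside the book, the standing leaf is pressed fully flat on the left-hand page, and the last camera views show the under-leaf and the things around the book in place.

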